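# Set the rack's two sliding pointers on the dropper vial

### The arm

A 6-joint arm with a two-finger parallel gripper is mounted at the origin on the work surface. World frame = base frame: x ahead of the robot, y to its left, z up, the work surface at z = 0. Lengths are in m, angles in rad, forces in N, time in s.
With the tool pointing down it reaches from about 0.35 to 0.975 m from the base axis. Payload 17.4 kg.
Tool frame: the origin (TCP) lies on the centre line of the jaws, within the pads' length; the fingertips stand 8 mm ahead of it and the grasp point (between the pads) lies 11 mm behind it; z points along the fingers, x is the direction in which the jaws open and shut, and the axes are right-handed (so a half turn about z gives the same grasp; the last joint's range is limited). The gripper opens to 85 mm and grips with 20 to 120 N. Pads are 22 mm wide; open, the fingers measure 114 mm over their backs; the gripper's body (76 mm by 85 mm) begins 54 mm behind the grasp point. The pads swing forward as they close: fully open they stand 13 mm farther back than shut.
Start: joints at [-1.142, 0.116, 1.442, -0, 1.584, -0.038], TCP at [0.304, -0.603, 0.239] pointing down, gripper open.
Joint ranges: [-2.83, 2.83], [-0.83, 2.19], [0.07, 2.5], [-1.14, 4.28], [0.01, 3], [-2.97, 2.97]. Speed limits (rad/s): [1.89, 1.89, 2.22, 3.14, 3.14, 3.14].

### API

Orientations are given as a 3x3 rotation matrix whose columns are the frame's x, y, z axes.
In Python, from station import r gives the robot as it stands. The module is installed in compiled form; this text tells all that it offers.
- The arm moves only by the tool jog_arm, never from a script. Its argument "commands" is one flat list of numbers, 7 for each row, row after row: the shift along the tool's x, y, z in m, then the turn, a rotation vector about the tool's x, y, z in units of 8 degrees (1.0 is 8 degrees), then the finger opening in m, from 0 to 0.0854. A call has 1 to 12 rows; each row shifts and turns the pose as measured when the row begins, along the tool's axes as they then stand; what a row does not reach is not made up. A row lasts 1/8 s, in which the tool goes at most 62.5 mm and 10.7 degrees, less where a joint would pass 70% of its speed; a pose out of reach is approached as far as the arm can. A call with a gripper value outside its range is refused whole. The fingers move at their own pace and stop on an object; "force" is the grip in N (left out, the last holds). Time passes only in rows, so rows that do not move let the fingers close. It gives the time, the measured TCP pose, the force and the opening at its end, in the units of the state.
- r.observe(): the state, without advancing time (a new reading comes with each control period).
- r.get_image(name): name is "scene" or "top" or "wrist"; returns a dict with "img" (400x640x3 uint8, blue, green, red), "fx", "fy", "cx", "cy" (pixels), "T" (4x4, takes a point from camera to world coordinates); the wrist camera has in their place "mount" (4x4, takes a point from camera to tool coordinates, whose origin is the TCP and whose axes are the tool frame's). Camera axes: x right, y down, z forward; pixel columns grow to the right and rows downward; lengths in m; the calibration is good to about 2 mm. A picture is of the moment at which its call begins: read the wrist's pose just before it. There is no depth.
- r.hand_in(): hands the job in, once; it reports no verdict.
Trained networks look in the newest picture that a camera, given by its name, has taken for a name from the list of things; names that differ only in an ending like _2 or _b are one class to them, and where a whole thing is asked for, a point or a joint stands for the part that bears it (a point fixed in the world has none). Each returns a list of dicts, best first, with "confidence" (0 to 1); they miss things now and then, are a little off and sometimes report something else, mostly with a low value. They report only what shows in the picture. A call takes as long as a camera call.
- r.boxes_of(query, camera): "bbox" ([centre column, centre row, width, height] in pixels, round what is visible of it).
The state is a dict: "time_s": time; "joints": joint angles; "joint_vel": joint speeds; "tau": joint torques, N m; "tool_pos": TCP position; "ee_rot": TCP orientation; "contact_force": force on the tool from outside, world axes, zero at the start; "ft_torque": the same for the moment, N m; "opening": opening from 0.0 (shut) to 1.0 (fully open).
Only numpy, scipy, OpenCV 4.12 (cv2) and the standard library are available. Lean on these libraries where they do the work, as an engineer would, in place of code of your own. Each camera call takes 0.05 s, during which the arm holds its last target.

### The job

Mark the dropper vial (the only vial with a bare narrow spout) in the blue rack: push the pointer on the near rail until it clicks into the notch in line with that vial's column, and push the pointer on the left rail until it clicks into the notch in line with its row, and leave both pointers resting in those notches. Push with the fingertips or the outside of the fingers only, never pinch a pointer's fin, and leave the vials in their cells and the other things on the bench where they are.

Things in the scene. Friction and masses are not known exactly. Their poses are not given: they have to be found in the camera images.
- rack: Fixed blue rack, 123 (x) x 153 (y) mm, top 52 mm above the bench, on a grey base board 12 mm thick, rails on two sides. Origin: on the bench under the blue rack's middle; x away from the robot, y to its left, z up. 27 mm square cells, floor 15 mm above the bench: 4 rows at x = -0.045, -0.015, 0.015, 0.045, 5 columns at y = -0.06, -0.03, 0, 0.03, 0.06 (m).
- column_rail: Near rail (column rail), fixed on the rack's board: runs along the rack's y at rack x = -0.10, 12 mm wide, top 26 mm above the bench, with a visible notch opposite each column; end blocks 34 mm high. Same origin and axes as the rack. The pointer's thin finger, 42 mm up, ends 40 mm from the rail line. Parking end: the robot's right (-y).
- row_rail: Left rail (row rail), fixed on the rack's board: runs along the rack's x at rack y = 0.115, 12 mm wide, top 26 mm above the bench, with a visible notch opposite each row; end blocks 34 mm high. Same origin and axes as the rack. The pointer's thin finger, 42 mm up, ends 40 mm from the rail line. Parking end: that nearest the robot (-x).
- dropper: The dropper vial, the only one with a bare narrow spout: 25 mm diameter, 80 mm high, tapering from 46 mm up to a 4 mm tip. Origin: centre of its underside. It stands loose in one of the cells with about 1 mm play, its top 95 mm above the bench.
- vial1: Capped vial with a flat, full-width white cap, 25 mm diameter, 53 mm high, standing loose in another cell (top 68 mm above the bench). Origin: centre of its underside. To be left alone.
- vial2: Capped vial with a flat, full-width white cap, 25 mm diameter, 53 mm high, standing loose in another cell (top 68 mm above the bench). Origin: centre of its underside. To be left alone.
- vial3: Capped vial with a flat, full-width white cap, 25 mm diameter, 53 mm high, standing loose in another cell (top 68 mm above the bench). Origin: centre of its underside. To be left alone.
- vial4: Capped vial with a flat, full-width white cap, 25 mm diameter, 53 mm high, standing loose in another cell (top 68 mm above the bench). Origin: centre of its underside. To be left alone.
- vial5: Capped vial with a flat, full-width white cap, 25 mm diameter, 53 mm high, standing loose in another cell (top 68 mm above the bench). Origin: centre of its underside. To be left alone.
- column (a joint): Place of the column pointer along its rail, m: the rack y of the fin plus 0.115; grows as it leaves its parking end. Notch middles at 0.055, 0.085, 0.115, 0.145, 0.175; stops at 0 and 0.193. Sliding takes about 1 N. A notch draws the pointer to its middle from 3 mm off, and holds it against about 5 to 8 N either way: the push force dips as the pin drops in, then rises. It stays where it is left.
- column_pin (a joint): Sprung pin under the column pointer: about 0.0004 (m) while it rides on the rail between notches, about 0.0022 when it has dropped into a notch (notches are 8 mm wide).
- column_fin (a point): Centre of the plain aluminium upright fin of the column pointer, 66 mm above the bench. Fin: 14 mm thick along the rail, 30 mm wide across it, from 45 to 87 mm above the bench, on a saddle 26 mm along the rail by 34 mm across. Its x axis is the direction in which the joint grows, the rack's +y. Push on its flat faces.
- column_rear: The rear half of the column pointer's upright fin (7 mm thick along the rail, 30 mm across, 45 to 87 mm above the bench); its outer face looks towards the parking end. Origin: on the rail line at bench height, below the fin's middle; x = direction of sliding, z up. Over 1 N on both halves at once counts as pinching; pushing one flat face loads one half only.
- column_fore: The fore half of the column pointer's upright fin (7 mm thick along the rail, 30 mm across, 45 to 87 mm above the bench); its outer face looks away from the parking end. Origin: on the rail line at bench height, below the fin's middle; x = direction of sliding, z up. Over 1 N on both halves at once counts as pinching; pushing one flat face loads one half only.
- row (a joint): Place of the row pointer along its rail, m: the rack x of the fin plus 0.09; grows as it leaves its parking end. Notch middles at 0.045, 0.075, 0.105, 0.135; stops at 0 and 0.148. Sliding takes about 1 N. A notch draws the pointer to its middle from 3 mm off, and holds it against about 5 to 8 N either way: the push force dips as the pin drops in, then rises. It stays where it is left.
- row_pin (a joint): Sprung pin under the row pointer: about 0.0004 (m) while it rides on the rail between notches, about 0.0022 when it has dropped into a notch (notches are 8 mm wide).
- row_fin (a point): Centre of the plain aluminium upright fin of the row pointer, 66 mm above the bench. Fin: 14 mm thick along the rail, 30 mm wide across it, from 45 to 87 mm above the bench, on a saddle 26 mm along the rail by 34 mm across. Its x axis is the direction in which the joint grows, the rack's +x. Push on its flat faces.
- row_rear: The rear half of the row pointer's upright fin (7 mm thick along the rail, 30 mm across, 45 to 87 mm above the bench); its outer face looks towards the parking end. Origin: on the rail line at bench height, below the fin's middle; x = direction of sliding, z up. Over 1 N on both halves at once counts as pinching; pushing one flat face loads one half only.
- row_fore: The fore half of the row pointer's upright fin (7 mm thick along the rail, 30 mm across, 45 to 87 mm above the bench); its outer face looks away from the parking end. Origin: on the rail line at bench height, below the fin's middle; x = direction of sliding, z up. Over 1 N on both halves at once counts as pinching; pushing one flat face loads one half only.
- specimen_jar: Specimen jar with white lid, 60 mm diameter, 85 mm high, loose, beyond the rack. Origin: centre of its underside. Leave alone.
- beaker: Glass cup, 60 mm diameter, 80 mm high, loose, to the right. Origin: centre of its underside. Leave alone.
- marker_pen: Black pen, 14 mm thick, about 120 mm long, lying loose to the left. Origin: underside of its middle. Leave alone.
- dish: Flat white culture dish, 90 mm diameter, 18 mm high, loose, to the left. Origin: centre of its underside. Leave alone.
- reagent_bottle: Bottle with white cap, 56 mm diameter, 110 mm high, loose, to the right. Origin: centre of its underside. Leave alone.

How it is judged:
By the outcome, as a careful person would: the job done as asked, in the order asked, and still so for the second after the job is handed in, with the robot touching nothing.
It also fails if it takes over 64 s, if anything falls off the work surface, if the arm or the gripper's body presses on something with over 40 N, if the wrist force passes 120 N, or if a joint passes its speed limit or range.

## Working session

There is one attempt and no reset: what is moved stays moved. The work goes in short steps, Python scripts to look and compute and a tool call to move; the robot and the scene stay as the last step left them, time stands still between calls to the robot, and variables do not carry over. Pictures are saved under pics/ and viewed, and the job is handed in when it is done.

Besides the shell and the picture viewer there is one more tool, called after "Request:" as name(argument=value, ...), one argument or row to a line, values as JSON. jog_arm: Moves the arm, as the interface text tells. Its arguments: {"type":"object","properties":{"commands":{"type":"array"},"force":{"type":"number"}},"required":["commands"]}

```bash
mkdir -p pics
python3 - <<'E'
from station import r
import cv2,numpy as np
s=r.observe();print({k:np.round(v,3).tolist() for k,v in s.items()})
for n in ["scene","top"]:
    d=r.get_image(n);cv2.imwrite(f"pics/{n}0.png",d["img"]);print(n,d["fx"],d["fy"],d["cx"],d["cy"],np.round(d["T"],4).tolist())
    for q in ["rack","column_rail","row_rail","dropper","column_fin","row_fin"]:
        print(q,[(np.round(b["bbox"],1).tolist(),round(b["confidence"],2)) for b in r.boxes_of(q,n)[:3]])
E
```

```text
{'time_s': 0.0, 'joints': [-1.142, 0.116, 1.442, -0.0, 1.584, -0.038], 'joint_vel': [0.002, 0.002, -0.001, 0.0, 0.001, -0.002], 'tau': [-0.003, -73.199, -63.249, -0.0, 0.006, -0.0], 'tool_pos': [0.304, -0.603, 0.239], 'ee_rot': [[0.45, -0.893, -0.001], [-0.893, -0.45, 0.001], [-0.001, -0.0, -1.0]], 'contact_force': [0.701, -0.331, 1.08], 'ft_torque': [-0.012, 0.007, -0.026], 'opening': 1.002}
scene 474.53555716835086 474.53555716835086 322.59566119416496 201.26667667380786 [[0.1637, 0.765, -0.6229, 1.2543], [0.9864, -0.1378, 0.09, -0.1039], [-0.017, -0.6291, -0.7771, 0.9249], [0.0, 0.0, 0.0, 1.0]]
rack [([349.8, 222.7, 128.8, 87.3], 0.81), ([453.7, 162.4, 22.0, 30.3], 0.72), ([309.8, 190.3, 10.9, 31.4], 0.32)]
column_rail [([336.2, 195.8, 91.3, 13.7], 0.56)]
row_rail [([400.9, 223.1, 17.3, 48.1], 0.58)]
dropper [([310.3, 189.9, 12.4, 28.9], 0.48)]
column_fin [([309.3, 188.8, 10.2, 26.5], 0.73)]
row_fin [([392.5, 194.4, 23.7, 25.4], 0.53), ([454.5, 161.7, 24.8, 33.8], 0.48)]
top 445.0603921408746 445.0603921408746 320.9123705740694 201.3416359157262 [[0.0011, -0.9891, 0.1471, 0.387], [-1.0, -0.0014, -0.0017, 0.0043], [0.0018, -0.1471, -0.9891, 1.3036], [0.0, 0.0, 0.0, 1.0]]
rack [([302.6, 194.7, 102.6, 80.0], 0.8)]
column_rail [([304.7, 222.3, 83.2, 8.4], 0.76)]
row_rail [([261.0, 191.9, 8.6, 62.0], 0.53)]
dropper [([323.4, 194.2, 6.9, 9.7], 0.64), ([303.4, 194.8, 104.5, 76.7], 0.29)]
column_fin [([192.1, 251.4, 7.0, 40.0], 0.18)]
row_fin [([262.2, 205.6, 22.4, 10.8], 0.46)]
```

Run:
```python
import cv2
a=cv2.imread("pics/scene0.png");b=cv2.imread("pics/top0.png")
cv2.imwrite("pics/sc.png",cv2.resize(a[130:290,250:470],None,fx=3.6,fy=3.6,interpolation=cv2.INTER_CUBIC))
cv2.imwrite("pics/tc.png",cv2.resize(b[140:250,240:370],None,fx=5,fy=5,interpolation=cv2.INTER_CUBIC))
```

```text
(no output)
```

View pics/sc.png

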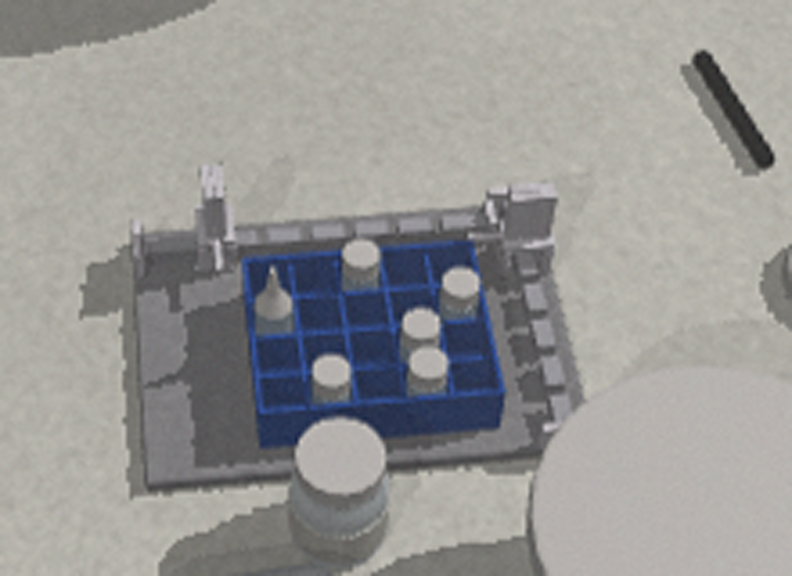

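View pics/tc.png

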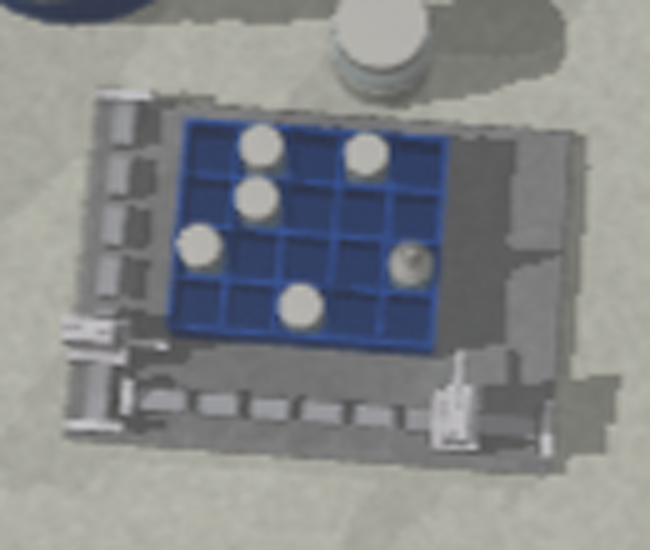

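View pics/top0.png

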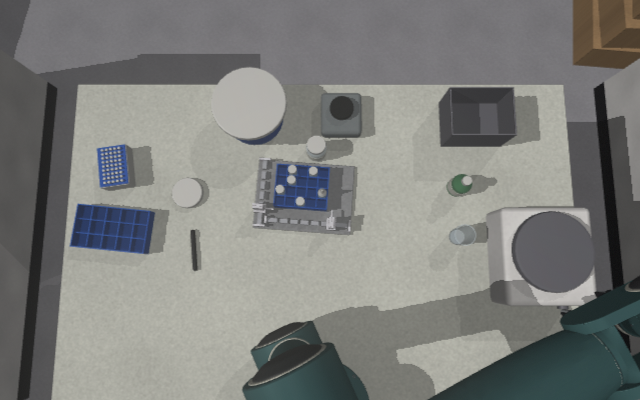

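View pics/scene0.png

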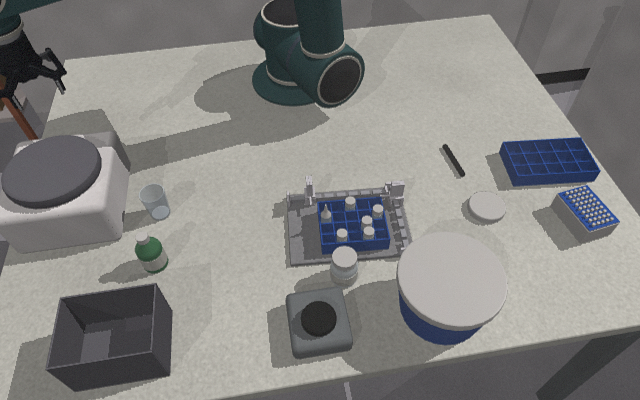

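```bash
cat > h.py <<'E'
from station import r
import cv2,numpy as np
from scipy.optimize import least_squares
def cam(n):
    d=r.get_image(n);return d
def proj(d,P):
    T=np.array(d["T"]);P=np.atleast_2d(P);c=(P-T[:3,3])@T[:3,:3]
    return np.c_[d["fx"]*c[:,0]/c[:,2]+d["cx"],d["fy"]*c[:,1]/c[:,2]+d["cy"]]
def ray(d,uv,z):
    T=np.array(d["T"]);v=T[:3,:3]@np.array([(uv[0]-d["cx"])/d["fx"],(uv[1]-d["cy"])/d["fy"],1])
    return T[:3,3]+v*(z-T[2,3])/v[2]
def w(p,P):
    P=np.atleast_2d(P).astype(float);c,s=np.cos(p[2]),np.sin(p[2])
    return np.c_[p[0]+c*P[:,0]-s*P[:,1],p[1]+s*P[:,0]+c*P[:,1],P[:,2]]
E
python3 - <<'E'
from h import *
dt=cam("top");ds=cam("scene")
X,Y,Z=.0615,.0765,.052
R=np.array([[X,Y,Z],[X,-Y,Z],[-X,-Y,Z],[-X,Y,Z]])
ut=np.array([[185,118],[448,137],[436,350],[170,330]])/5+[240,140]
us=np.array([[258,410],[503,392],[472,241],[243,260]])/3.6+[250,130]
Rs=np.array([[X,-Y,Z],[X,Y,Z],[-X,Y,Z],[-X,-Y,Z]])
print([ray(dt,u,Z).round(4).tolist() for u in ut]);print([ray(ds,u,Z).round(4).tolist() for u in us])
f=lambda p:np.r_[(proj(dt,w(p,R))-ut).ravel(),(proj(ds,w(p,Rs))-us).ravel()]
o=least_squares(f,[.4,0,0]);p=o.x;print(p,o.fun.round(1))
ot=least_squares(lambda p:(proj(dt,w(p,R))-ut).ravel(),[.4,0,0]).x;os_=least_squares(lambda p:(proj(ds,w(p,Rs))-us).ravel(),[.4,0,0]).x;print(ot,os_)
np.save("p.npy",p)
# board? overlay incl. fin guesses
def box(c,h): return np.array([[c[0]+a*h[0],c[1]+b*h[1],c[2]+e*h[2]] for a in(-1,1) for b in(-1,1) for e in(-1,1)])
E_=[(0,1),(2,3),(4,5),(6,7),(0,2),(1,3),(4,6),(5,7),(0,4),(1,5),(2,6),(3,7)]
for n,d,(x0,y0,x1,y1),k in[("t",dt,(240,140,370,250),5),("s",ds,(250,130,470,290),3.6)]:
    im=cv2.resize(d["img"][y0:y1,x0:x1],None,fx=k,fy=k,interpolation=cv2.INTER_CUBIC)
    for b,col in[(box((0,0,.032),(X,Y,.02)),(0,255,0)),(box((-.1,.028-.115,.066),(.015,.007,.021)),(0,0,255)),(box((.015-.09,.115,.066),(.007,.015,.021)),(0,255,255))]:
        q=((proj(d,w(p,b))-[x0,y0])*k).astype(int)
        for i,j in E_: cv2.line(im,tuple(map(int,q[i])),tuple(map(int,q[j])),col,1)
    for P,col in [([(-.1,y,.026) for y in(-.06,-.03,0,.03,.06)],(255,0,255)),([(x,.115,.026) for x in(-.045,-.015,.015,.045)],(255,0,255)),([(-.015,-.06,.095)],(0,0,255))]:
        for q in ((proj(d,w(p,P))-[x0,y0])*k): cv2.circle(im,tuple(map(int,q)),3,col,-1)
    cv2.imwrite(f"pics/o{n}1.png",im)
E
```

```text
[[0.6827, 0.1287, 0.052], [0.6718, -0.0227, 0.052], [0.5483, -0.0157, 0.052], [0.5595, 0.1353, 0.052]]
[[0.6737, -0.0246, 0.052], [0.687, 0.1262, 0.052], [0.5663, 0.1364, 0.052], [0.5554, -0.0151, 0.052]]
[ 0.61800202  0.05612427 -0.07462355] [ 0.3 -0.8  0.7 -0.6 -0.  -0.9 -0.6 -1.  -0.1 -0.   0.5 -0.8 -0.1 -1.3
 -0.5 -1.4]
[ 0.61557251  0.05641424 -0.06602477] [ 0.62031307  0.05572903 -0.08161226]
```

View pics/ot1.png

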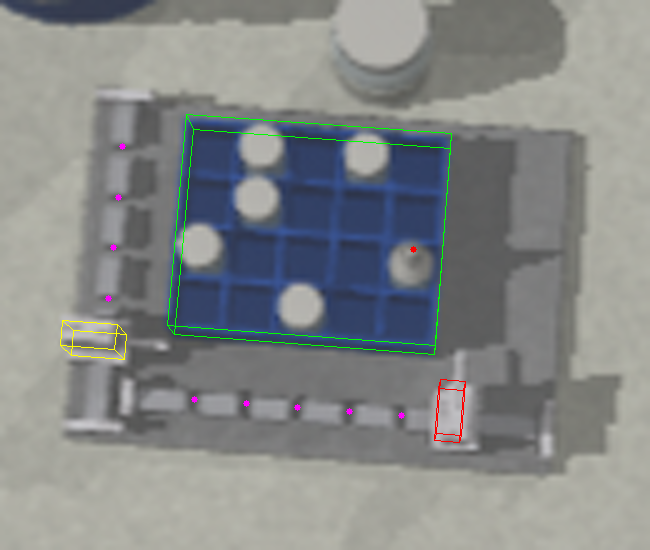

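View pics/os1.png

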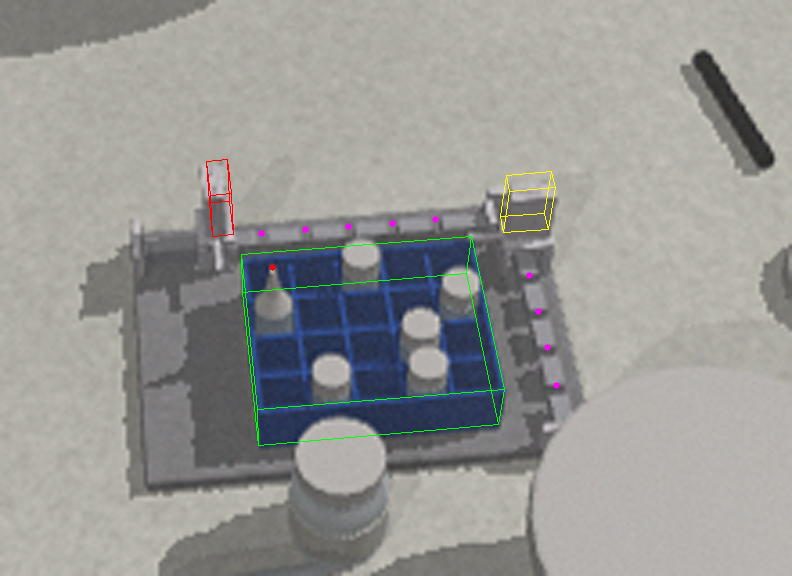

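```bash
cat >> h.py <<'E'
def plan(tgt,ang):  # world target, desired world yaw of tool x (rad)
    s=r.observe();R=np.array(s["ee_rot"]);t=np.array(s["tool_pos"])
    Rt=np.array([[np.cos(ang),np.sin(ang),0],[np.sin(ang),-np.cos(ang),0],[0,0,-1]])
    rv=cv2.Rodrigues(R.T@Rt)[0].ravel()/np.deg2rad(8)
    print("t",s["time_s"],"pos",t.round(4),"F",np.round(s["contact_force"],2),"op",round(s["opening"],2))
    print("tgt",np.round(tgt,4),"shift tool(now)",(R.T@(tgt-t)).round(4),"turn",rv.round(3))
    p=np.load("p.npy");c,sn=np.cos(p[2]),np.sin(p[2]);d=t[:2]-p[:2]
    print("tcp in rack",round(c*d[0]+sn*d[1],4),round(-sn*d[0]+c*d[1],4),"yaw err deg",np.round(rv*8,2))
E
python3 - <<'E'
from h import *
p=np.load("p.npy")
plan(w(p,[-.10,-.145,.2])[0],p[2])
E
```

```text
t 0.8 pos [ 0.3037 -0.6028  0.2393] F [ 0.33 -0.17 -0.35] op 1.0
tgt [ 0.5075 -0.081   0.2   ] shift tool(now) [-0.3743 -0.4167  0.0393] turn [ 0.    -0.    -7.373]
tcp in rack -0.2643 -0.6805 yaw err deg [  0.    -0.   -58.98]
```

Request:
jog_arm(
  commands=[-0.034, -0.038, 0, 0, 0, 0, 0, -0.034, -0.038, 0, 0, 0, 0, 0, -0.034, -0.038, 0, 0, 0, 0, 0, -0.034, -0.038, 0, 0, 0, 0, 0, -0.034, -0.038, 0, 0, 0, 0, 0, -0.034, -0.038, 0, 0, 0, 0, 0, -0.034, -0.038, 0, 0, 0, 0, 0, -0.034, -0.038, 0, 0, 0, 0, 0, -0.034, -0.038, 0.01, 0, 0, 0, 0, -0.034, -0.038, 0.01, 0, 0, 0, 0, -0.034, -0.038, 0.01, 0, 0, 0, 0, 0, 0, 0, 0, 0, 0, 0],
)

```text
time_s: 2.3
tool_pos: [0.514, -0.0645, 0.2094]
ee_rot: [[0.448, -0.894, 0.004], [-0.894, -0.448, -0.001], [0.003, -0.003, -1.0]]
contact_force: [-0.7, 0.1, 0.4]
opening: -0.003
```

Request:
jog_arm(
  commands=[0, 0, 0, 0, 0, -1.05, 0, 0, 0, 0, 0, 0, -1.05, 0, 0, 0, 0, 0, 0, -1.05, 0, 0, 0, 0, 0, 0, -1.05, 0, 0, 0, 0, 0, 0, -1.05, 0, 0, 0, 0, 0, 0, -1.05, 0, 0, 0, 0, 0, 0, -1.05, 0],
)

```text
time_s: 3.18
tool_pos: [0.5131, -0.0686, 0.2114]
ee_rot: [[0.999, -0.049, 0.006], [-0.049, -0.999, -0.003], [0.006, 0.003, -1.0]]
contact_force: [-0.7, -0.2, -0.0]
opening: 0.001
```

Run:
```python
from h import *
p=np.load("p.npy")
plan(w(p,[-.10,-.145,.2])[0],p[2])
d=r.get_image("wrist");cv2.imwrite("pics/w1.png",d["img"]);print(d["fx"],d["cx"],d["cy"],np.round(d["mount"],4).tolist())
```

```text
t 3.175 pos [ 0.5131 -0.0686  0.2114] F [-0.7  -0.16 -0.03] op 0.0
tgt [ 0.5075 -0.081   0.2   ] shift tool(now) [-0.0051  0.0126  0.0114] turn [ 0.018 -0.046  0.181]
tcp in rack -0.0953 -0.1322 yaw err deg [ 0.14 -0.37  1.45]
360.3956126597341 320.9495877831206 197.2255367893214 [[1.0, 0.0007, -0.0003, 0.0002], [-0.0006, 0.9594, 0.2821, -0.0722], [0.0005, -0.2821, 0.9594, -0.1352], [0.0, 0.0, 0.0, 1.0]]
```

View pics/w1.png

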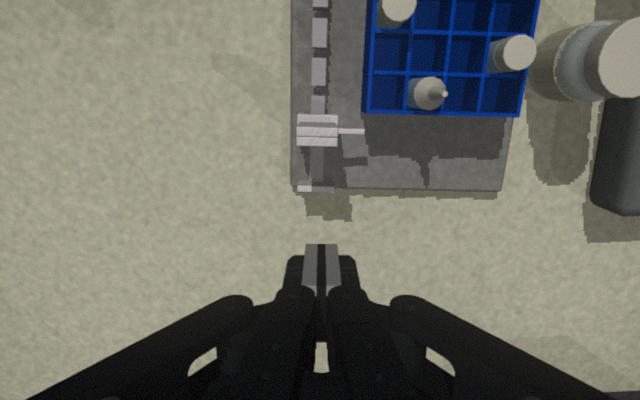

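```bash
cat >> h.py <<'E'
def wcam():
    s=r.observe();d=r.get_image("wrist");T=np.eye(4);T[:3,:3]=s["ee_rot"];T[:3,3]=s["tool_pos"];d=dict(d);d["T"]=T@np.array(d["mount"]);return d
def box(c,h): return np.array([[c[0]+a*h[0],c[1]+b*h[1],c[2]+e*h[2]] for a in(-1,1) for b in(-1,1) for e in(-1,1)])
ED=[(0,1),(2,3),(4,5),(6,7),(0,2),(1,3),(4,6),(5,7),(0,4),(1,5),(2,6),(3,7)]
def overlay(d,p,col,row,crop,k,fn,draw=True):
    x0,y0,x1,y1=crop
    im=cv2.resize(d["img"][y0:y1,x0:x1],None,fx=k,fy=k,interpolation=cv2.INTER_CUBIC)
    if draw:
      for b,cl in[(box((0,0,.032),(.0615,.0765,.02)),(0,255,0)),(box((-.1,col-.115,.066),(.015,.007,.021)),(0,0,255)),(box((row-.09,.115,.066),(.007,.015,.021)),(0,255,255))]:
        q=((proj(d,w(p,b))-[x0,y0])*k).astype(int)
        for i,j in ED: cv2.line(im,tuple(map(int,q[i])),tuple(map(int,q[j])),cl,1)
      for P,cl in [([(-.1,y,.026) for y in(-.06,-.03,0,.03,.06)],(255,0,255)),([(x,.115,.026) for x in(-.045,-.015,.015,.045)],(255,0,255)),([(-.015,-.06,.095)],(0,0,255))]:
        for q in ((proj(d,w(p,P))-[x0,y0])*k): cv2.circle(im,tuple(map(int,q)),3,cl,-1)
    cv2.imwrite(f"pics/{fn}.png",im)
E
python3 - <<'E'
from h import *
p=np.load("p.npy");d=wcam()
overlay(d,p,.026,.018,(280,0,540,200),3,"w2");overlay(d,p,.026,.018,(280,0,540,200),3,"w2n",False)
E
```

```text
(no output)
```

View pics/w2.png

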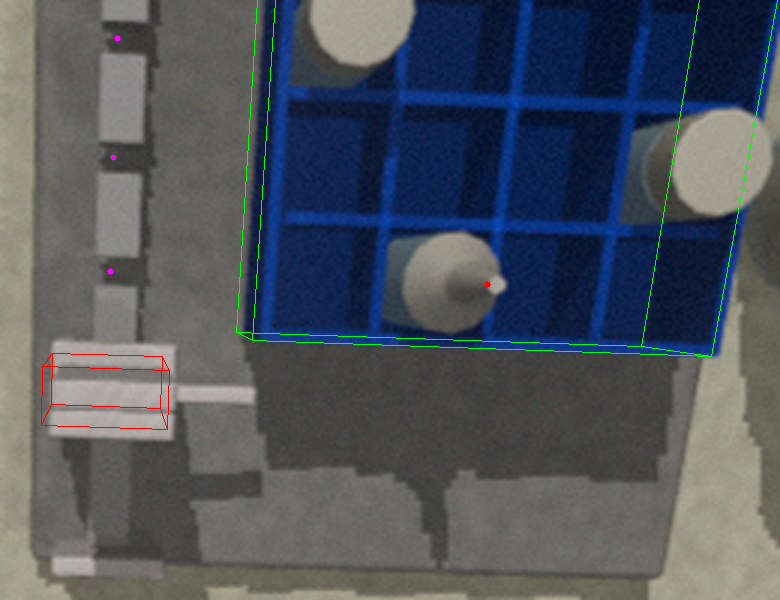

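View pics/w2n.png

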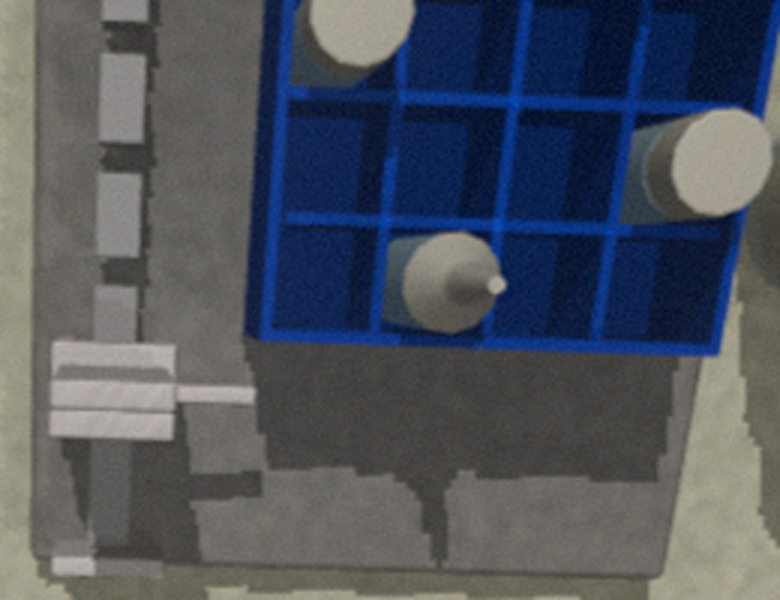

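Run:
```python
from h import *
p=np.load("p.npy");d=wcam()
c,s=np.cos(p[2]),np.sin(p[2])
def rk(u,v,z):
    q=ray(d,(280+u/3,v/3),z)[:2]-p[:2];return np.round([c*q[0]+s*q[1],-s*q[0]+c*q[1]],4)
for nm,a in dict(finger=(215,394,.042),saddleA=(112,341,.045),saddleB=(112,437,.045),fintop0=(112,380,.087),fintop1=(112,409,.087),n1=(120,271,.026),n2=(120,164,.026),fineL=(50,395,.087),fineR=(175,395,.087),railL=(95,262,.026),railR=(141,262,.026),rackc=(263,338,.052),rackc2=(722,354,.052),wall1=(263,100,.052)).items(): print(nm,rk(*a))
```

```text
finger [-0.0694 -0.092 ]
saddleA [-0.0984 -0.078 ]
saddleB [-0.0978 -0.1041]
fintop0 [-0.0981 -0.0844]
fintop1 [-0.0979 -0.0913]
n1 [-0.0965 -0.0597]
n2 [-0.0972 -0.0313]
fineL [-0.1127 -0.0883]
fineR [-0.083  -0.0876]
railL [-0.1037 -0.0574]
railR [-0.0906 -0.0571]
rackc [-0.0582 -0.0759]
rackc2 [ 0.0648 -0.0773]
wall1 [-0.0617 -0.0178]
```

Run:
```python
from h import *
p=np.load("p.npy");p[:2]+=.0023*np.array([np.cos(p[2]),np.sin(p[2])]);np.save("p.npy",p)
plan(w(p,[-.10,-.14,.07])[0],p[2])
```

```text
t 3.325 pos [ 0.5131 -0.0684  0.2113] F [-0.12  0.28  0.3 ] op -0.0
tgt [ 0.5101 -0.0762  0.07  ] shift tool(now) [-0.0035  0.0076  0.1413] turn [ 0.017 -0.046  0.128]
tcp in rack -0.0976 -0.132 yaw err deg [ 0.14 -0.36  1.02]
```

Request:
jog_arm(
  commands=[-0.0035, 0.008, 0.03, 0.02, -0.05, 0.13, 0, 0, 0, 0.03, 0, 0, 0, 0, 0, 0, 0.03, 0, 0, 0, 0, 0, 0, 0.03, 0, 0, 0, 0, 0, 0, 0.025, 0, 0, 0, 0, 0, 0, 0.005, 0, 0, 0, 0],
)

```text
time_s: 4.08
tool_pos: [0.5094, -0.0787, 0.0589]
ee_rot: [[0.995, -0.102, 0.002], [-0.102, -0.995, -0.001], [0.002, 0.0, -1.0]]
contact_force: [0.4, -0.6, 0.3]
opening: 0.003
```

Run:
```python
from h import *
p=np.load("p.npy")
plan(w(p,[-.10,-.112,.07])[0],p[2])
d=wcam();overlay(d,p,.024,.018,(240,40,480,280),2.5,"w3",False)
```

```text
t 4.075 pos [ 0.5094 -0.0787  0.0589] F [ 0.43 -0.61  0.3 ] op 0.0
tgt [ 0.5122 -0.0483  0.07  ] shift tool(now) [-0.0003 -0.0305 -0.0111] turn [ 0.002 -0.017 -0.197]
tcp in rack -0.1005 -0.1425 yaw err deg [ 0.02 -0.14 -1.58]
```

View pics/w3.png

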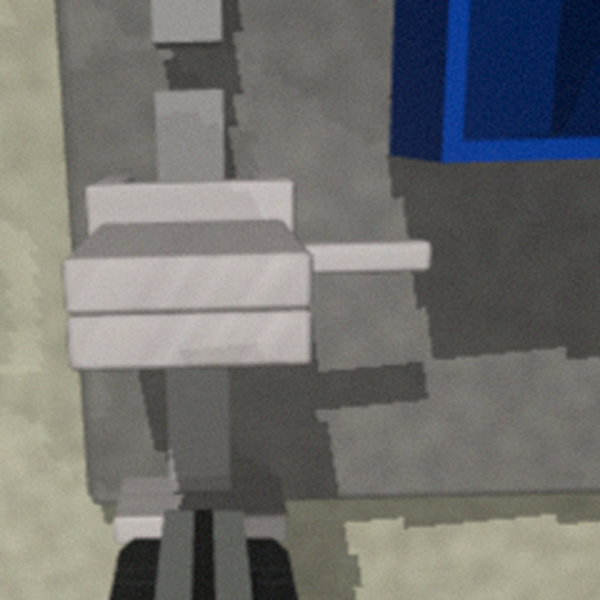

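Request:
jog_arm(
  commands=[0, -0.005, -0.005, 0, 0, -0.1, 0, 0, -0.005, -0.003, 0, 0, 0, 0, 0, -0.005, 0, 0, 0, 0, 0, 0, -0.005, 0, 0, 0, 0, 0, 0, -0.003, 0, 0, 0, 0, 0, 0, 0, 0, 0, 0, 0, 0],
)

```text
time_s: 4.88
tool_pos: [0.5135, -0.0542, 0.0716]
ee_rot: [[0.996, -0.089, 0.008], [-0.089, -0.996, -0.001], [0.008, 0.001, -1.0]]
contact_force: [-0.8, 0.6, -0.4]
opening: -0.003
```

Run:
```python
from h import *
p=np.load("p.npy")
plan(w(p,[-.10,-.112,.067])[0],p[2])
```

```text
t 4.875 pos [ 0.5135 -0.0542  0.0716] F [-0.79  0.63 -0.44] op -0.0
tgt [ 0.5122 -0.0483  0.067 ] shift tool(now) [-0.0018 -0.0058  0.0046] turn [ 0.006 -0.057 -0.102]
tcp in rack -0.0983 -0.1178 yaw err deg [ 0.05 -0.45 -0.81]
```

Request:
jog_arm(
  commands=[-0.001, -0.003, 0.003, 0, -0.05, 0, 0, 0, -0.003, 0, 0, 0, 0, 0, 0, -0.003, 0, 0, 0, 0, 0, 0, -0.003, 0, 0, 0, 0, 0],
)

```text
time_s: 5.38
tool_pos: [0.5134, -0.0421, 0.0682]
ee_rot: [[0.996, -0.089, -0.0], [-0.089, -0.996, -0.002], [-0.0, 0.002, -1.0]]
contact_force: [-0.9, -3.9, 1.6]
opening: -0.0
```

Request:
jog_arm(
  commands=[0, -0.003, 0, 0, 0, 0, 0, 0, -0.003, 0, 0, 0, 0, 0],
)

```text
time_s: 5.62
tool_pos: [0.5139, -0.036, 0.0682]
ee_rot: [[0.996, -0.089, -0.0], [-0.089, -0.996, -0.002], [-0.0, 0.002, -1.0]]
contact_force: [-1.0, -3.3, 0.7]
opening: 0.004
```

Run:
```python
from h import *
p=np.load("p.npy")
plan(w(p,[-.10,-.08,.067])[0],p[2])
d=wcam();overlay(d,p,.024,.018,(240,40,480,280),2.5,"w4",False)
```

```text
t 5.625 pos [ 0.5139 -0.036   0.0682] F [-0.99 -3.35  0.68] op 0.0
tgt [ 0.5146 -0.0164  0.067 ] shift tool(now) [-0.001  -0.0196  0.0012] turn [ 0.016  0.002 -0.106]
tcp in rack -0.0993 -0.0996 yaw err deg [ 0.13  0.02 -0.85]
```

View pics/w4.png

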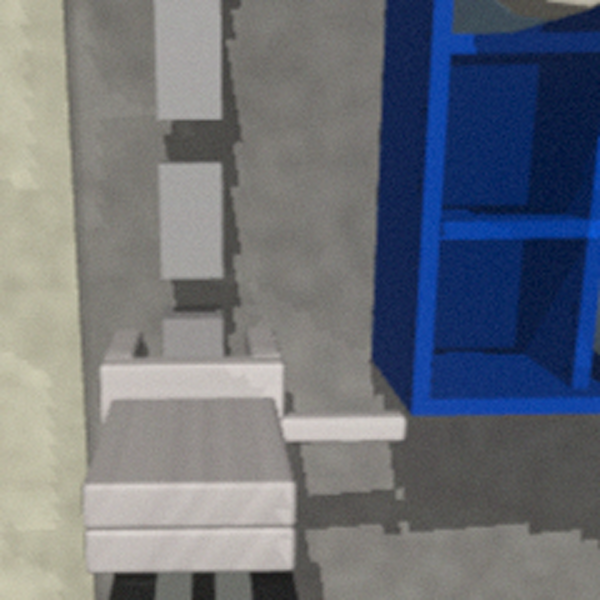

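```bash
cat >> h.py <<'E'
def rk(d,p,u,v,z):
    c,s=np.cos(p[2]),np.sin(p[2]);q=ray(d,(u,v),z)[:2]-p[:2];return np.round([c*q[0]+s*q[1],-s*q[0]+c*q[1]],4)
E
python3 - <<'E'
from h import *
p=np.load("p.npy");d=wcam();f=lambda u,v,z:rk(d,p,240+u/2.5,40+v/2.5,z)
print("finger",f(345,429,.042),"sadfore",f(190,364,.045),"fintop",f(190,483,.087),f(190,571,.087),"notch1",f(205,293,.026),"notch2",f(205,141,.026),"corner",f(413,412,.052))
E
```

```text
finger [-0.072 -0.082] sadfore [-0.101  -0.0681] fintop [-0.1005 -0.0742] [-0.1007 -0.0877] notch1 [-0.0981 -0.0586] notch2 [-0.0977 -0.0295] corner [-0.0617 -0.0756]
```

Request:
jog_arm(
  commands=[0, -0.004, 0, 0, 0, 0, 0, 0, -0.004, 0, 0, 0, 0, 0, 0, -0.004, 0, 0, 0, 0, 0, 0, -0.002, 0, 0, 0, 0, 0, 0, -0.001, 0, 0, 0, 0, 0],
)

```text
time_s: 6.35
tool_pos: [0.5152, -0.0198, 0.0682]
ee_rot: [[0.996, -0.089, -0.001], [-0.089, -0.996, -0.002], [-0.001, 0.002, -1.0]]
contact_force: [-1.1, -3.4, 1.6]
opening: 0.004
```

Request:
jog_arm(
  commands=[0, -0.001, 0, 0, 0, 0, 0],
)

```text
time_s: 6.48
tool_pos: [0.5153, -0.0187, 0.0682]
ee_rot: [[0.996, -0.089, -0.001], [-0.089, -0.996, -0.002], [-0.0, 0.002, -1.0]]
contact_force: [-0.9, -2.3, 0.7]
opening: -0.002
```

Run:
```python
from h import *
p=np.load("p.npy")
plan(w(p,[-.10,-.078,.067])[0],p[2])
d=wcam();overlay(d,p,.024,.018,(240,40,480,280),2.5,"w5",False)
```

```text
t 6.475 pos [ 0.5153 -0.0187  0.0682] F [-0.88 -2.27  0.65] op -0.0
tgt [ 0.5148 -0.0144  0.067 ] shift tool(now) [-0.0009 -0.0042  0.0012] turn [ 0.014  0.003 -0.103]
tcp in rack -0.0991 -0.0822 yaw err deg [ 0.11  0.03 -0.83]
```

View pics/w5.png

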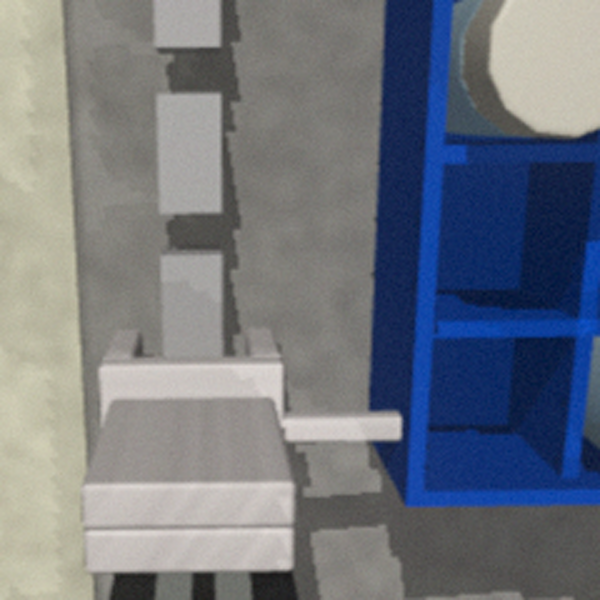

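Request:
jog_arm(
  commands=[0, -0.0007, 0, 0, 0, 0, 0],
)

```text
time_s: 6.65
tool_pos: [0.5155, -0.0178, 0.0682]
ee_rot: [[0.996, -0.089, -0.0], [-0.089, -0.996, -0.001], [-0.0, 0.002, -1.0]]
contact_force: [-0.2, -2.1, 0.9]
opening: 0.001
```

Request:
jog_arm(
  commands=[0, -0.0007, 0, 0, 0, 0, 0],
)

```text
time_s: 6.78
tool_pos: [0.5155, -0.017, 0.0681]
ee_rot: [[0.996, -0.089, -0.0], [-0.089, -0.996, -0.001], [-0.0, 0.001, -1.0]]
contact_force: [-0.5, -1.5, 0.9]
opening: -0.005
```

Request:
jog_arm(
  commands=[0, -0.0007, 0, 0, 0, 0, 0],
)

```text
time_s: 6.9
tool_pos: [0.5156, -0.0162, 0.0681]
ee_rot: [[0.996, -0.089, -0.0], [-0.089, -0.996, -0.001], [-0.0, 0.001, -1.0]]
contact_force: [-1.2, 0.4, 0.7]
opening: -0.003
```

Run:
```python
from h import *
p=np.load("p.npy")
plan(w(p,[-.10,-.078,.067])[0],p[2])
d=wcam();overlay(d,p,.024,.018,(240,40,480,280),2.5,"w6",False)
```

```text
t 6.9 pos [ 0.5156 -0.0162  0.0681] F [-1.18  0.39  0.72] op -0.0
tgt [ 0.5148 -0.0144  0.067 ] shift tool(now) [-0.001  -0.0017  0.0011] turn [ 0.008  0.002 -0.105]
tcp in rack -0.099 -0.0797 yaw err deg [ 0.07  0.01 -0.84]
```

View pics/w6.png

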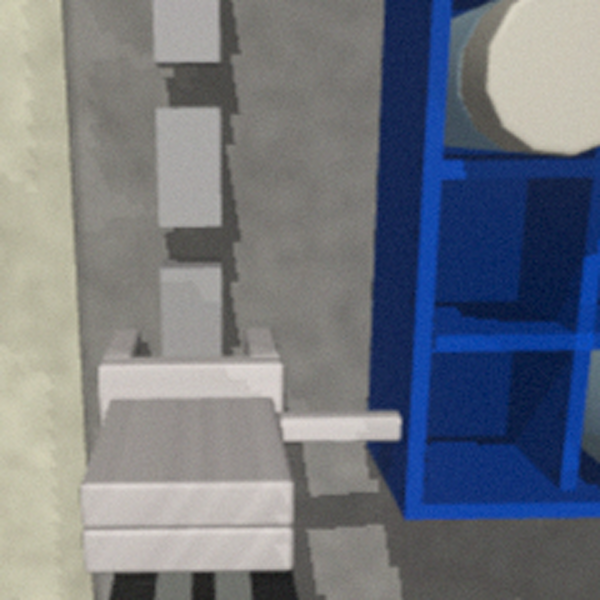

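Request:
jog_arm(
  commands=[0, -0.0007, 0, 0, 0, 0, 0],
)

```text
time_s: 7.08
tool_pos: [0.5158, -0.0153, 0.0681]
ee_rot: [[0.996, -0.089, -0.0], [-0.089, -0.996, -0.001], [-0.0, 0.001, -1.0]]
contact_force: [-0.5, 0.1, 0.6]
opening: 0.001
```

Request:
jog_arm(
  commands=[0, -0.0007, 0, 0, 0, 0, 0],
)

```text
time_s: 7.2
tool_pos: [0.5158, -0.0145, 0.0681]
ee_rot: [[0.996, -0.089, -0.0], [-0.089, -0.996, -0.001], [-0.0, 0.001, -1.0]]
contact_force: [0.2, -1.4, -0.1]
opening: -0.001
```

Run:
```python
from h import *
p=np.load("p.npy")
plan(w(p,[-.10,-.078,.067])[0],p[2])
```

```text
t 7.2 pos [ 0.5158 -0.0145  0.0681] F [ 0.21 -1.4  -0.09] op -0.0
tgt [ 0.5148 -0.0144  0.067 ] shift tool(now) [-0.0011 -0.0001  0.0011] turn [ 0.007  0.001 -0.105]
tcp in rack -0.0989 -0.0781 yaw err deg [ 0.05  0.01 -0.84]
```

Request:
jog_arm(
  commands=[0, -0.0005, 0, 0, 0, 0, 0],
)

```text
time_s: 7.32
tool_pos: [0.5159, -0.0141, 0.0681]
ee_rot: [[0.996, -0.089, -0.0], [-0.089, -0.996, -0.001], [-0.0, 0.001, -1.0]]
contact_force: [-0.7, -1.7, 0.2]
opening: 0.002
```

Request:
jog_arm(
  commands=[0, -0.0005, 0, 0, 0, 0, 0],
)

```text
time_s: 7.45
tool_pos: [0.5159, -0.0137, 0.0681]
ee_rot: [[0.996, -0.089, -0.0], [-0.089, -0.996, -0.001], [-0.0, 0.001, -1.0]]
contact_force: [-1.6, -3.7, 0.4]
opening: 0.004
```

Request:
jog_arm(
  commands=[0, 0.005, 0, 0, 0, 0, 0, 0, 0.015, 0, 0, 0, 0, 0, 0, 0.015, 0, 0, 0, 0, 0, 0, 0.01, -0.02, 0, 0, 0, 0, 0, 0, -0.04, 0, 0, 0, 0, 0, 0, -0.04, 0, 0, 0, 0, 0, 0, -0.02, 0, 0, 0, 0],
)

```text
time_s: 8.32
tool_pos: [0.5107, -0.0639, 0.1949]
ee_rot: [[0.996, -0.091, -0.001], [-0.091, -0.996, -0.001], [-0.0, 0.001, -1.0]]
contact_force: [-0.6, 0.4, -0.6]
opening: -0.001
```

Run:
```python
from h import *
p=np.load("p.npy")
plan(w(p,[-.14,.115,.19])[0],p[2]-np.pi/2)
d=wcam();overlay(d,p,.055,.018,(240,0,500,240),3,"w7",False)
```

```text
t 8.325 pos [ 0.5107 -0.0639  0.1949] F [-0.58  0.37 -0.65] op -0.0
tgt [0.4893 0.1811 0.19  ] shift tool(now) [-0.0437 -0.242   0.0047] turn [ 9.000e-03 -3.000e-03  1.113e+01]
tcp in rack -0.1003 -0.1277 yaw err deg [ 7.000e-02 -2.000e-02  8.904e+01]
```

View pics/w7.png

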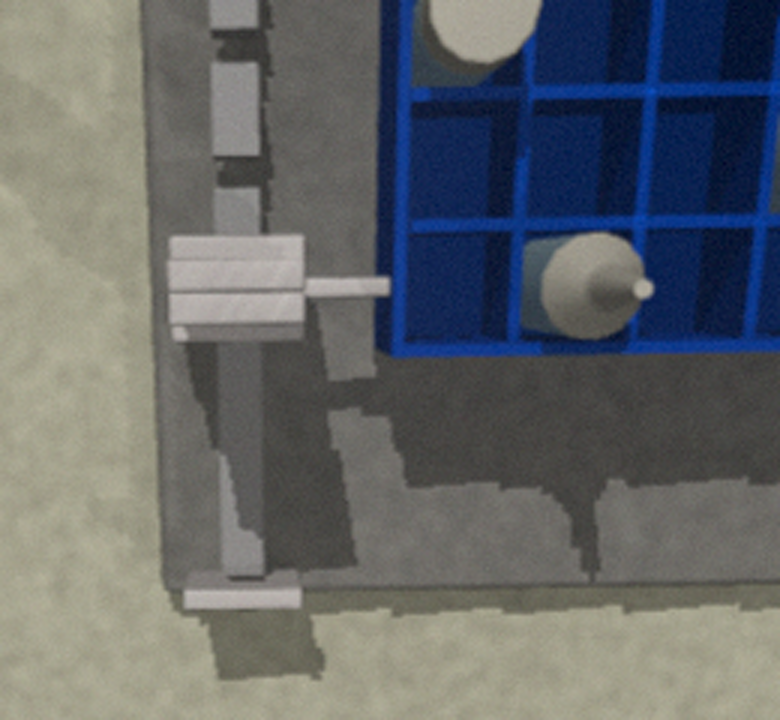

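Request:
jog_arm(
  commands=[-0.006, -0.03, 0, 0, 0, 0, 0, -0.006, -0.03, 0, 0, 0, 0, 0, -0.006, -0.03, 0, 0, 0, 0, 0, -0.006, -0.03, 0, 0, 0, 0, 0, -0.006, -0.03, 0, 0, 0, 0, 0, -0.006, -0.03, 0, 0, 0, 0, 0, -0.006, -0.03, 0, 0, 0, 0, 0, 0, -0.02, 0, 0, 0, 0, 0, 0, 0, 0, 0, 0, 0, 0],
)

```text
time_s: 9.5
tool_pos: [0.4909, 0.171, 0.2067]
ee_rot: [[0.995, -0.096, 0.011], [-0.096, -0.995, -0.001], [0.011, -0.0, -1.0]]
contact_force: [1.1, -1.1, -0.2]
opening: -0.002
```

Request:
jog_arm(
  commands=[0, 0, 0, 0, 0, 1.0, 0, 0, 0, 0, 0, 0, 1.0, 0, 0, 0, 0, 0, 0, 1.0, 0, 0, 0, 0, 0, 0, 1.0, 0, 0, 0, 0, 0, 0, 1.0, 0, 0, 0, 0, 0, 0, 1.0, 0, 0, 0, 0, 0, 0, 1.0, 0, 0, 0, 0, 0, 0, 1.0, 0, 0, 0, 0, 0, 0, 1.0, 0, 0, 0, 0, 0, 0, 1.0, 0, 0, 0, 0, 0, 0, 0.7, 0, 0, 0, 0, 0, 0, 0, 0],
)

```text
time_s: 11.0
tool_pos: [0.492, 0.158, 0.2134]
ee_rot: [[-0.077, -0.997, 0.015], [-0.997, 0.076, -0.002], [0.0, -0.015, -1.0]]
contact_force: [0.9, 1.1, 0.9]
opening: -0.003
```

Run:
```python
from h import *
p=np.load("p.npy")
plan(w(p,[-.13,.115,.068])[0],p[2]-np.pi/2)
d=wcam();overlay(d,p,.055,.018,(240,0,500,240),3,"w8");overlay(d,p,.055,.018,(240,0,500,240),3,"w8n",False)
```

```text
t 11.0 pos [0.492  0.158  0.2134] F [0.94 1.14 0.87] op -0.0
tgt [0.4992 0.1803 0.068 ] shift tool(now) [-0.0229 -0.0032  0.1455] turn [-0.111 -0.003 -0.014]
tcp in rack -0.1355 0.0922 yaw err deg [-0.89 -0.03 -0.11]
```

View pics/w8.png

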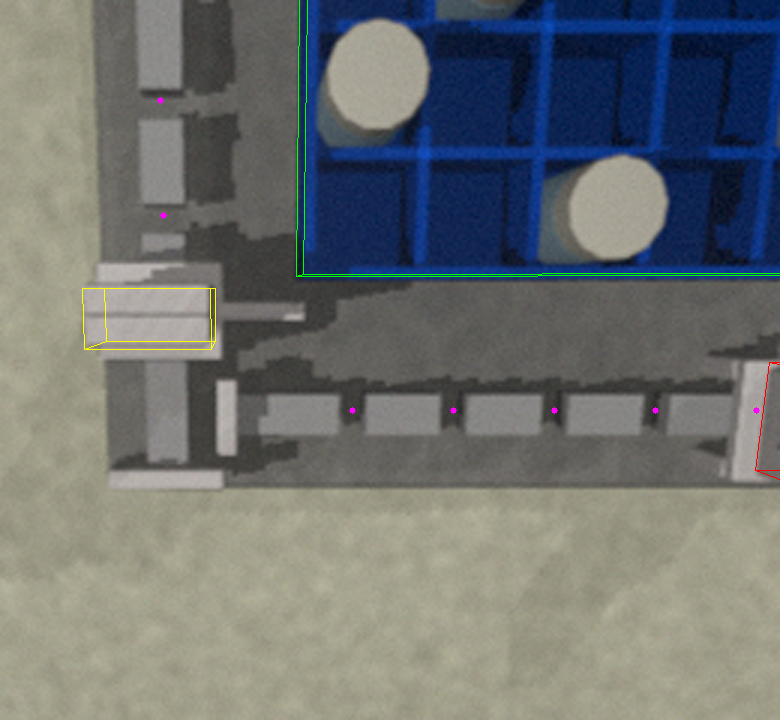

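View pics/w8n.png

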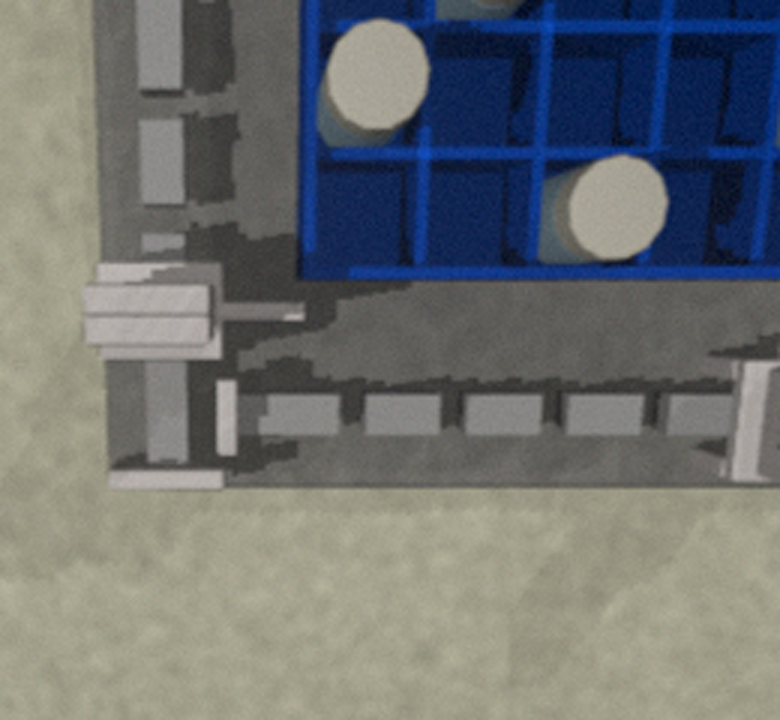

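Request:
jog_arm(
  commands=[-0.01, 0, 0.03, -0.11, 0, 0, 0, -0.01, 0, 0.03, 0, 0, 0, 0, 0, 0, 0.03, 0, 0, 0, 0, 0, 0, 0.03, 0, 0, 0, 0, 0, 0, 0.015, 0, 0, 0, 0, 0, 0, 0, 0, 0, 0, 0],
)

```text
time_s: 11.8
tool_pos: [0.4952, 0.1762, 0.0771]
ee_rot: [[-0.063, -0.998, 0.003], [-0.998, 0.063, 0.0], [-0.0, -0.003, -1.0]]
contact_force: [-0.3, 0.3, 0.6]
opening: 0.002
```

Run:
```python
from h import *
p=np.load("p.npy")
plan(w(p,[-.10,.115,.068])[0],p[2]-np.pi/2)
```

```text
t 11.8 pos [0.4952 0.1762 0.0771] F [-0.27  0.34  0.63] op 0.0
tgt [0.5291 0.1781 0.068 ] shift tool(now) [-0.004  -0.0337  0.0092] turn [-0.019  0.002  0.082]
tcp in rack -0.1337 0.1106 yaw err deg [-0.15  0.01  0.66]
```

Request:
jog_arm(
  commands=[-0.004, -0.007, 0.008, -0.02, 0, 0.08, 0, 0, -0.007, 0, 0, 0, 0, 0, 0, -0.007, 0, 0, 0, 0, 0, 0, -0.007, 0, 0, 0, 0, 0, 0, -0.004, 0, 0, 0, 0, 0, 0, 0, 0, 0, 0, 0, 0],
)

```text
time_s: 12.55
tool_pos: [0.5317, 0.1783, 0.0721]
ee_rot: [[-0.074, -0.997, 0.004], [-0.997, 0.074, 0.002], [-0.002, -0.004, -1.0]]
contact_force: [-0.1, 0.1, -0.5]
opening: -0.005
```

Run:
```python
from h import *
p=np.load("p.npy")
plan(w(p,[-.068,.115,.068])[0],p[2]-np.pi/2)
d=wcam();overlay(d,p,.055,.018,(220,40,460,280),2.5,"w9",False)
```

```text
t 12.55 pos [0.5317 0.1783 0.0721] F [-0.1   0.14 -0.51] op -0.0
tgt [0.5611 0.1757 0.068 ] shift tool(now) [ 0.0004 -0.0294  0.0042] turn [-0.028  0.013  0.002]
tcp in rack -0.0974 0.1154 yaw err deg [-0.22  0.11  0.02]
```

View pics/w9.png

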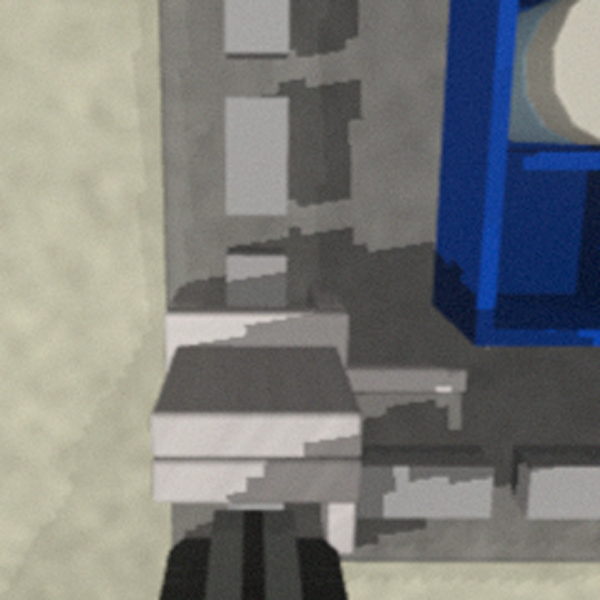

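Request:
jog_arm(
  commands=[0, -0.004, 0.003, 0, 0, 0, 0, 0, -0.004, 0, 0, 0, 0, 0, 0, -0.003, 0, 0, 0, 0, 0, 0, -0.003, 0, 0, 0, 0, 0, 0, -0.003, 0, 0, 0, 0, 0, 0, -0.003, 0, 0, 0, 0, 0],
)

```text
time_s: 13.35
tool_pos: [0.5518, 0.1768, 0.0689]
ee_rot: [[-0.074, -0.997, 0.002], [-0.997, 0.074, 0.001], [-0.002, -0.002, -1.0]]
contact_force: [-2.4, -0.5, 2.0]
opening: -0.004
```

Run:
```python
from h import *
p=np.load("p.npy")
plan(w(p,[-.068,.115,.068])[0],p[2]-np.pi/2)
d=wcam();overlay(d,p,.055,.018,(220,40,460,280),2.5,"w10",False)
```

```text
t 13.35 pos [0.5518 0.1768 0.0689] F [-2.42 -0.46  2.05] op -0.0
tgt [0.5611 0.1757 0.068 ] shift tool(now) [ 0.0005 -0.0093  0.0009] turn [-0.015  0.011  0.005]
tcp in rack -0.0773 0.1155 yaw err deg [-0.12  0.09  0.04]
```

View pics/w10.png

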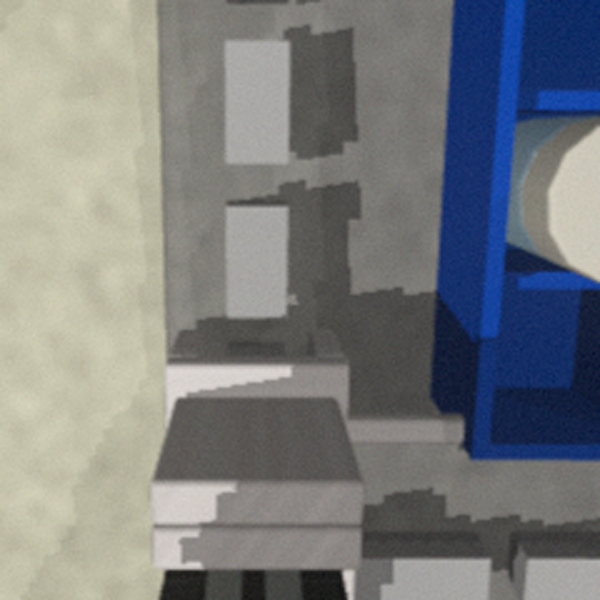

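Request:
jog_arm(
  commands=[0, -0.003, 0, 0, 0, 0, 0, 0, -0.003, 0, 0, 0, 0, 0, 0, -0.002, 0, 0, 0, 0, 0, 0, -0.002, 0, 0, 0, 0, 0, 0, -0.001, 0, 0, 0, 0, 0],
)

```text
time_s: 14.02
tool_pos: [0.5641, 0.1759, 0.0689]
ee_rot: [[-0.074, -0.997, 0.003], [-0.997, 0.074, 0.001], [-0.002, -0.003, -1.0]]
contact_force: [0.2, -0.1, -0.8]
opening: -0.005
```

Request:
jog_arm(
  commands=[0, -0.001, 0, 0, 0, 0, 0, 0, -0.001, 0, 0, 0, 0, 0],
)

```text
time_s: 14.28
tool_pos: [0.5663, 0.1758, 0.0689]
ee_rot: [[-0.074, -0.997, 0.003], [-0.997, 0.074, 0.001], [-0.002, -0.003, -1.0]]
contact_force: [-3.8, 0.1, 0.9]
opening: 0.002
```

Request:
jog_arm(
  commands=[0, -0.001, 0, 0, 0, 0, 0],
)

```text
time_s: 14.4
tool_pos: [0.567, 0.1757, 0.0689]
ee_rot: [[-0.074, -0.997, 0.002], [-0.997, 0.074, 0.001], [-0.002, -0.002, -1.0]]
contact_force: [-7.1, -0.3, 2.2]
opening: -0.001
```

Request:
jog_arm(
  commands=[0, -0.001, 0, 0, 0, 0, 0],
)

```text
time_s: 14.52
tool_pos: [0.5675, 0.1757, 0.0689]
ee_rot: [[-0.074, -0.997, 0.001], [-0.997, 0.074, 0.001], [-0.002, -0.001, -1.0]]
contact_force: [-10.4, 0.3, 5.8]
opening: -0.002
```

Request:
jog_arm(
  commands=[0, -0.001, 0, 0, 0, 0, 0],
)

```text
time_s: 14.65
tool_pos: [0.5678, 0.1756, 0.0689]
ee_rot: [[-0.074, -0.997, -0.001], [-0.997, 0.074, 0.001], [-0.001, 0.001, -1.0]]
contact_force: [-10.4, -0.9, 5.8]
opening: 0.002
```

Request:
jog_arm(
  commands=[0, -0.001, 0, 0, 0, 0, 0],
)

```text
time_s: 14.78
tool_pos: [0.5684, 0.1756, 0.069]
ee_rot: [[-0.074, -0.997, -0.002], [-0.997, 0.074, 0.001], [-0.001, 0.002, -1.0]]
contact_force: [-5.0, -0.6, 3.5]
opening: 0.002
```

Run:
```python
from h import *
p=np.load("p.npy")
plan(w(p,[-.035,.115,.068])[0],p[2]-np.pi/2)
d=wcam();overlay(d,p,.055,.018,(220,40,460,280),2.5,"w11",False)
```

```text
t 14.775 pos [0.5684 0.1756 0.069 ] F [-5.03 -0.6   3.54] op 0.0
tgt [0.594  0.1732 0.068 ] shift tool(now) [ 0.0005 -0.0257  0.0009] turn [0.017 0.008 0.006]
tcp in rack -0.0607 0.1154 yaw err deg [0.13 0.06 0.05]
```

View pics/w11.png

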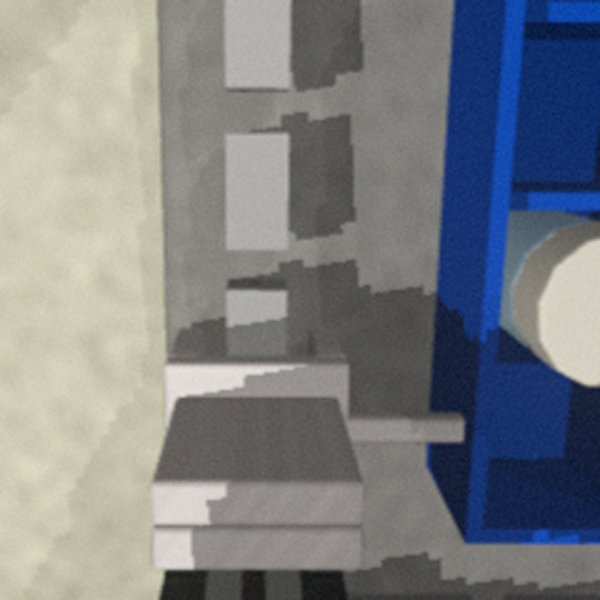

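Request:
jog_arm(
  commands=[0, -0.001, 0, 0, 0, 0, 0, 0, -0.001, 0, 0, 0, 0, 0, 0, -0.002, 0, 0, 0, 0, 0, 0, -0.002, 0, 0, 0, 0, 0, 0, -0.003, 0, 0, 0, 0, 0, 0, -0.002, 0, 0, 0, 0, 0, 0, -0.002, 0, 0, 0, 0, 0],
)

```text
time_s: 15.7
tool_pos: [0.5824, 0.1745, 0.069]
ee_rot: [[-0.074, -0.997, -0.002], [-0.997, 0.074, 0.001], [-0.001, 0.002, -1.0]]
contact_force: [-3.0, 0.2, 1.3]
opening: 0.001
```

Run:
```python
from h import *
p=np.load("p.npy")
plan(w(p,[-.035,.115,.068])[0],p[2]-np.pi/2)
d=wcam();overlay(d,p,.055,.018,(220,40,460,280),2.5,"w12",False)
```

```text
t 15.7 pos [0.5824 0.1745 0.069 ] F [-2.98  0.18  1.26] op 0.0
tgt [0.594  0.1732 0.068 ] shift tool(now) [ 0.0004 -0.0116  0.001 ] turn [0.014 0.007 0.006]
tcp in rack -0.0466 0.1154 yaw err deg [0.12 0.06 0.05]
```

View pics/w12.png

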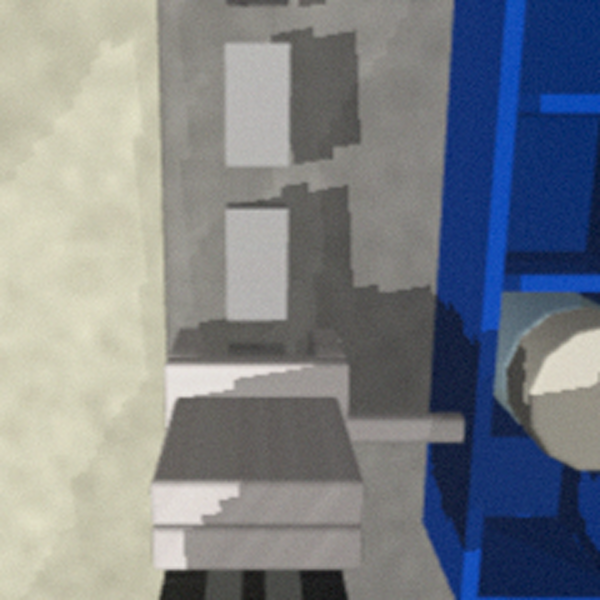

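Request:
jog_arm(
  commands=[0, -0.002, 0, 0, 0, 0, 0, 0, -0.002, 0, 0, 0, 0, 0, 0, -0.002, 0, 0, 0, 0, 0, 0, -0.001, 0, 0, 0, 0, 0],
)

```text
time_s: 16.25
tool_pos: [0.5901, 0.174, 0.069]
ee_rot: [[-0.074, -0.997, -0.002], [-0.997, 0.074, 0.001], [-0.001, 0.002, -1.0]]
contact_force: [-2.1, -0.2, 1.9]
opening: -0.001
```

Request:
jog_arm(
  commands=[0, -0.0007, 0, 0, 0, 0, 0],
)

```text
time_s: 16.38
tool_pos: [0.5909, 0.1739, 0.069]
ee_rot: [[-0.074, -0.997, -0.002], [-0.997, 0.074, 0.001], [-0.001, 0.002, -1.0]]
contact_force: [-1.4, -1.3, 1.4]
opening: 0.001
```

Request:
jog_arm(
  commands=[0, -0.0007, 0, 0, 0, 0, 0],
)

```text
time_s: 16.5
tool_pos: [0.5916, 0.1738, 0.0689]
ee_rot: [[-0.074, -0.997, -0.002], [-0.997, 0.074, 0.001], [-0.001, 0.002, -1.0]]
contact_force: [-1.9, -0.2, 1.8]
opening: 0.002
```

Request:
jog_arm(
  commands=[0, -0.0007, 0, 0, 0, 0, 0],
)

```text
time_s: 16.62
tool_pos: [0.5924, 0.1738, 0.069]
ee_rot: [[-0.074, -0.997, -0.001], [-0.997, 0.074, 0.001], [-0.001, 0.001, -1.0]]
contact_force: [-0.5, -0.5, 0.7]
opening: 0.004
```

Request:
jog_arm(
  commands=[0, -0.0007, 0, 0, 0, 0, 0],
)

```text
time_s: 16.75
tool_pos: [0.5933, 0.1737, 0.069]
ee_rot: [[-0.074, -0.997, -0.001], [-0.997, 0.074, 0.001], [-0.001, 0.001, -1.0]]
contact_force: [-1.3, -0.7, 0.6]
opening: -0.001
```

Request:
jog_arm(
  commands=[0, -0.0006, 0, 0, 0, 0, 0],
)

```text
time_s: 16.88
tool_pos: [0.594, 0.1737, 0.069]
ee_rot: [[-0.074, -0.997, -0.001], [-0.997, 0.074, 0.001], [-0.001, 0.001, -1.0]]
contact_force: [0.9, -0.3, 0.1]
opening: 0.004
```

Request:
jog_arm(
  commands=[0, -0.0006, 0, 0, 0, 0, 0],
)

```text
time_s: 17.0
tool_pos: [0.5947, 0.1736, 0.069]
ee_rot: [[-0.074, -0.997, -0.001], [-0.997, 0.074, 0.001], [-0.001, 0.001, -1.0]]
contact_force: [0.6, 0.5, 0.5]
opening: 0.002
```

Request:
jog_arm(
  commands=[0, -0.0006, 0, 0, 0, 0, 0],
)

```text
time_s: 17.12
tool_pos: [0.5954, 0.1736, 0.0689]
ee_rot: [[-0.074, -0.997, -0.001], [-0.997, 0.074, 0.001], [-0.001, 0.001, -1.0]]
contact_force: [-1.5, -0.7, 1.3]
opening: 0.002
```

Request:
jog_arm(
  commands=[0, -0.0005, 0, 0, 0, 0, 0],
)

```text
time_s: 17.25
tool_pos: [0.5959, 0.1735, 0.069]
ee_rot: [[-0.074, -0.997, -0.001], [-0.997, 0.074, 0.001], [-0.001, 0.001, -1.0]]
contact_force: [-1.8, 0.8, 1.9]
opening: 0.003
```

Request:
jog_arm(
  commands=[0, -0.0004, 0, 0, 0, 0, 0],
)

```text
time_s: 17.38
tool_pos: [0.5962, 0.1735, 0.0689]
ee_rot: [[-0.074, -0.997, -0.001], [-0.997, 0.074, 0.001], [-0.001, 0.001, -1.0]]
contact_force: [-1.8, 0.6, 1.3]
opening: -0.002
```

Request:
jog_arm(
  commands=[0, 0.005, 0, 0, 0, 0, 0, 0, 0.012, 0, 0, 0, 0, 0, 0, 0.015, 0, 0, 0, 0, 0, 0, 0.01, -0.02, 0, 0, 0, 0, 0, 0, -0.04, 0, 0, 0, 0, 0, 0, -0.04, 0, 0, 0, 0, 0, 0, -0.03, 0, 0, 0, 0, 0, 0, 0, 0, 0, 0, 0],
)

```text
time_s: 18.38
tool_pos: [0.5468, 0.177, 0.2024]
ee_rot: [[-0.073, -0.997, -0.001], [-0.997, 0.073, 0.001], [-0.001, 0.001, -1.0]]
contact_force: [0.8, 0.1, 0.1]
opening: -0.004
```

Run:
```python
from h import *
p=np.load("p.npy")
plan(w(p,[-.035,.0,.2])[0],p[2]-np.pi/2)
d=wcam();overlay(d,p,.055,.075,(240,0,500,240),3,"w13")
d=cam("top");overlay(d,p,.055,.075,(240,140,370,250),5,"t13",False)
```

```text
t 18.375 pos [0.5468 0.177  0.2024] F [0.78 0.14 0.1 ] op -0.0
tgt [0.5854 0.0586 0.2   ] shift tool(now) [ 0.1153 -0.0471  0.0022] turn [0.011 0.008 0.013]
tcp in rack -0.0823 0.1152 yaw err deg [0.08 0.06 0.11]
```

View pics/w13.png

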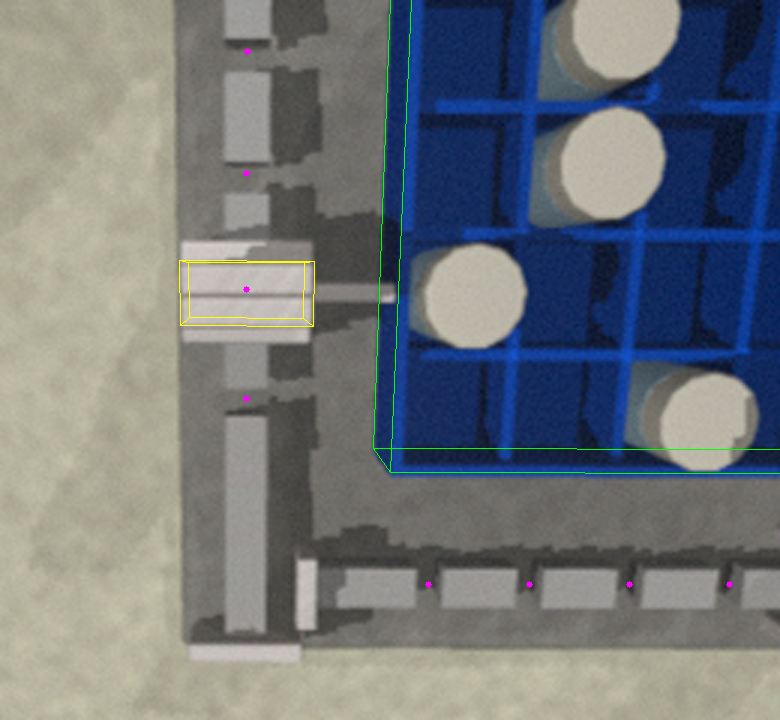

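View pics/t13.png

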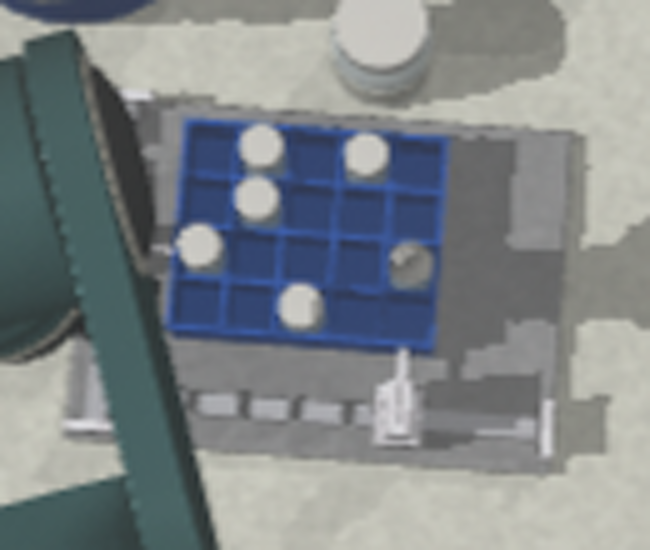

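Run:
```python
from h import *
p=np.load("p.npy");d=wcam();f=lambda u,v,z:rk(d,p,240+u/3,v/3,z)[0]
n1=(f(246,388,.026)+f(246,416,.026))/2;n3=(f(246,162,.026)+f(246,193,.026))/2;n4=(f(246,41,.026)+f(246,71,.026))/2
print(n1,n3,n4,"n2",(n1+n3)/2,"finger",f(355,292.5,.042),"saddle",(f(246,242,.045)+f(246,342,.045))/2,"fin",(f(246,264,.087)+f(246,327,.087))/2)
```

```text
-0.04685 0.0126 0.0421 n2 -0.017125 finger -0.0166 saddle -0.0166 fin -0.0163
```

Request:
jog_arm(
  commands=[0.03, 0.01, 0, 0, 0, 0, 0, 0.03, 0.01, 0, 0, 0, 0, 0, 0.03, 0.01, 0, 0, 0, 0, 0, 0.03, 0.01, 0, 0, 0, 0, 0, 0.03, 0.01, 0, 0, 0, 0, 0, 0.02, 0, 0, 0, 0, 0, 0, 0, 0, 0, 0, 0, 0, 0, 0, 0, 0, 0, 0, 0, 0],
)

```text
time_s: 19.52
tool_pos: [0.4774, 0.0067, 0.1885]
ee_rot: [[-0.072, -0.997, -0.02], [-0.997, 0.072, -0.001], [0.002, 0.02, -1.0]]
contact_force: [0.3, 0.7, -0.5]
opening: -0.001
```

Run:
```python
from h import *
p=np.load("p.npy")
plan(w(p,[-.035,.0,.2])[0],p[2]-np.pi/2)
d=wcam();overlay(d,p,.055,.075,(220,0,480,240),3,"w14",False)
```

```text
t 19.525 pos [0.4774 0.0067 0.1885] F [ 0.26  0.68 -0.5 ] op -0.0
tgt [0.5854 0.0586 0.2   ] shift tool(now) [-0.0594 -0.1037 -0.0137] turn [ 0.145 -0.018  0.019]
tcp in rack -0.1388 -0.0597 yaw err deg [ 1.16 -0.14  0.15]
```

View pics/w14.png

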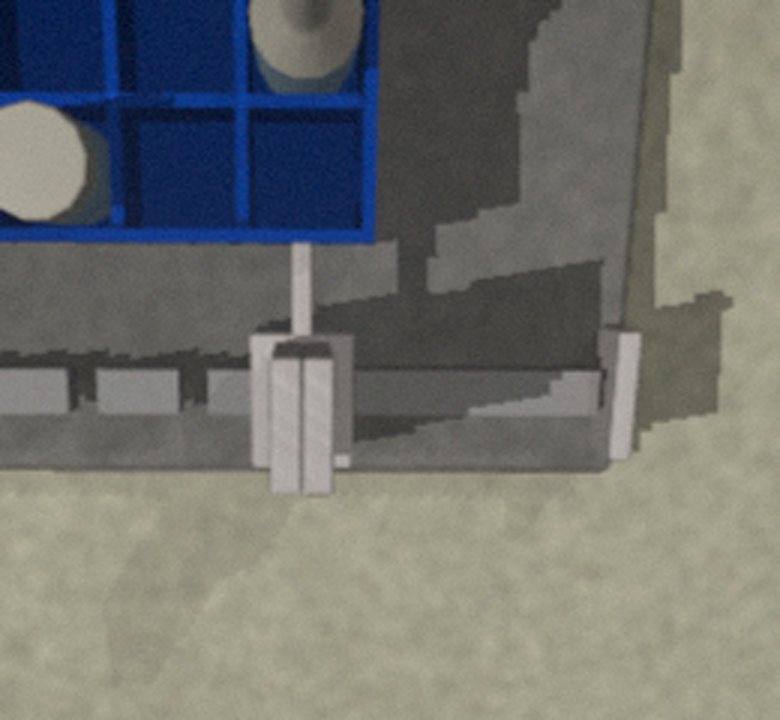

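```bash
python3 -c "
from station import r
r.hand_in()"
```

```text
the job is handed in; nothing more can be done
```

I marked the dropper vial and handed the job in at about 19.5 s. It stands in the right-most column (rack y = -0.06) and the second row from the robot (rack x = -0.015).

| Pointer | Push | Notch (joint) | Last camera check |
|---|---|---|---|
| Column (first) | Shut fingers on the rear flat face | 0.055 | In line with the notch to about 0.5 mm |
| Row (second) | Same, through the first notch, where the force peaked at about 10 N | 0.075 | About 0.5 mm from the notch middle worked out from its neighbours |

- **Clicks:** At each target notch the push force dipped to about zero and then rose again, to 3.7 N for the column and about 2 N for the row. That fits the pin having dropped in. I had no direct pin reading.
- **Clearance:** The tool was well clear of everything when I handed in. The vials, board and jar that showed in the last pictures had not moved. I did not recheck the beaker, bottle, dish or pen, but the arm only passed well above the bench.
- **Disagreements:** The 10 N peak while passing the first row notch was above the stated 5 to 8 N. My rack frame was about 1 to 2 mm off along the rack's x, so I judged both pointers against the notches seen in the pictures.

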